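# Level the drip stand with a wedge, then hang the slide racks to drain

## Robot

A 6-joint arm with a two-finger parallel gripper is mounted at the origin on the work surface. World frame = base frame: x ahead of the robot, y to its left, z up, the work surface at z = 0. Lengths are in m, angles in rad, forces in N, time in s.
With the tool pointing down it reaches from about 0.375 to 0.825 m from the base axis. Payload 5.5 kg.
Tool frame: the origin (TCP) lies midway between the tips of the shut fingers; the grasp point (between the pads) lies grip_point_offset behind it (grip_point_offset is the distance from the TCP to the grasp point, in m); z points along the fingers, y is the direction in which the jaws open and shut (so a half turn about z gives the same grasp; the last joint's range is limited). The gripper opens to 85 mm and grips with 20 to 120 N. Pads are 22 mm wide; open, the fingers measure 114 mm over their backs; the gripper's body (76 mm by 85 mm) begins 54 mm behind the grasp point. The pads swing forward as they close: fully open they stand 13 mm farther back than shut.
Start: joints at [1.144, 0.314, -0.047, 1.21, 0, 1.571], TCP at [0.248, 0.546, 0.231] pointing down, gripper open.
Joint ranges: [-2.67, 2.67], [-0.69, 1.73], [-1.03, 1.25], [-2.08, 2.16], [-1.42, 1.45], [-3.14, 3.14]. Speed limits (rad/s): [2.39, 2.39, 3.01, 3.14, 3.14, 3.14].

## Interface

Orientations are given as a unit quaternion [x, y, z, w].
In Python, from station import * gives the robot as it stands. The module is installed in compiled form; this text tells all that it offers. Calls block until the motion is done:
- move_to(position, orientation): joint-space move of the TCP to a pose.
- line_to(position, ori=None, feed=0.15, force_limit=None): straight line of the TCP; ori=None keeps the orientation; feed is the mean speed in m/s. With force_limit (N) it stops when the force on the tool has changed by that much, and returns True; else False.
- movej(angles): joint-space move.
- gripper_to(opening, strength=None): finger opening in m; strength is the grip in N (None keeps the last); returns when the fingers have stopped.
- wait(seconds).
- ik(position, orientation): joint angles nearest the present ones, or None.
- get_state(): the state.
- snapshot(name): name is "scene" or "top"; returns the picture (400x640x3 uint8, red, green, blue); there is no depth.
- calibration(name): a dict with "camera_matrix" (3x3 intrinsics, pixels), "extrinsics" (4x4, takes a point from world to camera coordinates). Camera axes: x right, y down, z forward; pixel columns grow to the right and rows downward; lengths in m; the calibration is good to about 2 mm. A picture is of the moment at which its call begins. calibration takes no time and is no camera call.
A pose or a line that the arm cannot do raises Unreachable and nothing moves.
- sign_off(): hands the job in, once; it reports no verdict.
Trained networks look in the newest picture that a camera, given by its name, has taken for a name from the list of things; names that differ only in an ending like _2 or _b are one class to them, and where a whole thing is asked for, a point or a joint stands for the part that bears it (a point fixed in the world has none). Each returns a list of dicts, best first, with "conf" (0 to 1); they miss things now and then, are a little off and sometimes report something else, mostly with a low value. They report only what shows in the picture. A call takes as long as a camera call.
- spot_in(camera, name): "rect" ([left, top, width, height] in pixels, round what is visible of it).
- silhouettes(camera, name): "pixels" (400x640 bool, what is visible of it) and "rect" ([left, top, width, height] in pixels, round what is visible of it).
- pinpoint(camera, name): "location" ([row, column] in pixels: a listed point, or the origin of a listed thing).
The state is a dict: "time_s": time; "qpos": joint angles; "joint_vel": joint speeds; "tau": joint torques, N m; "tcp_pos": TCP position; "ee_rot": TCP orientation; "ft_force": force on the tool from outside, world axes, zero at the start; "ft_torque": the same for the moment, N m; "finger_gap": finger opening in m.
Only numpy, scipy, OpenCV 4.12 (cv2) and the standard library are available. Lean on these libraries where they do the work, as an engineer would, in place of code of your own. Each camera call takes 0.05 s, during which the arm holds its last target. There are 200 camera calls.

## Task

The three-footed steel drip stand is down at the corner by its seized brass foot, so stain would run over that edge of its tray. First push the orange wedge shim under the low foot until the bubble of the round level on the tray is centred in its ring, then hang every slide rack standing on the blue bench mat by its wire handle on a hook of its own on the stand, bar across both prongs. Leave the wedge bearing and the bubble still centred in its ring, without shoving the stand along the bench or disturbing the other things on the bench.

Things in the scene. Friction and masses are not known exactly. Their poses are not given: they have to be found in the camera images.
- stand: Stainless drip stand, loose, 3.0 kg: tray 220 (its x) by 370 (its y) mm; when level the tray plate's underside is 26, its top 32, its rim 42 mm above the bench. Three domed feet of 16 mm radius: two sound black ones touch the bench at (-90, -165) and (85, 0) mm, a short brass one is at (-90, 165). Origin: tray centre at bench height; x away from the robot, y to its left, z up.
- low_foot (a point): Lowest point of the short, seized brass foot (dome of 16 mm radius), 20 mm in from both edges at the tray's near left corner. It is 4.5 to 8.5 mm too short, so the stand rests on it tilted. The wedge goes under this point, from the left, the front or between; about 7.5 N rest on it; pushing takes some 8 to 15 N and the wedge then stays by friction.
- level_centre (a point): Centre of the ring on the round level, on the tray near the middle of its front edge: aluminium rim 54 mm across, yellow-green face, thin black ring of 7 mm radius, face 44 mm above the bench.
- bubble (a point): Centre of the pale bubble (8.4 mm across) of the level. It moves to the high side, about 6.1 mm per degree of tilt, and settles in 0.5 s; at the start it is 6 to 14 mm off centre. It is wholly within the ring when within 2.5 mm of its centre. With the wedge under the foot it comes back about 0.2 mm for each mm the wedge goes further in.
- wedge: Orange plastic wedge shim, 115 mm long, 32 mm wide, 60 g, loose, flat on the bench. Origin on its underside; x points to the thin tip at x 60 mm (1 mm thick); the ramp rises evenly to 13.7 mm at x -35 mm; behind it a ribbed grip block (x -55 to -35, 32 mm wide, 30 mm high), to hold it by across its width.
- rack_blue: Blue slide rack (may be absent), 0.20 kg, loose: open frame 84 (x) by 64 (y) by 32 (z) mm full of glass slides, with an upright fixed wire handle whose wires stand at y -36.5 and 36.5 mm and whose straight bar runs along y at 105 mm. Origin: centre of its underside; z up when it stands.
- rack_green: Green slide rack (may be absent), 0.20 kg, loose: open frame 84 (x) by 64 (y) by 32 (z) mm full of glass slides, with an upright fixed wire handle whose wires stand at y -36.5 and 36.5 mm and whose straight bar runs along y at 105 mm. Origin: centre of its underside; z up when it stands.
- rack_yellow: Yellow slide rack (may be absent), 0.20 kg, loose: open frame 84 (x) by 64 (y) by 32 (z) mm full of glass slides, with an upright fixed wire handle whose wires stand at y -36.5 and 36.5 mm and whose straight bar runs along y at 105 mm. Origin: centre of its underside; z up when it stands.
- rack_red: Red slide rack (may be absent), 0.20 kg, loose: open frame 84 (x) by 64 (y) by 32 (z) mm full of glass slides, with an upright fixed wire handle whose wires stand at y -36.5 and 36.5 mm and whose straight bar runs along y at 105 mm. Origin: centre of its underside; z up when it stands.
- rack_blue_bar (a point): Middle of the handle's bar of the blue rack: bar 9 mm thick, 73 mm long between the wires, along the rack's y, 105 mm above its underside.
- rack_green_bar (a point): Middle of the handle's bar of the green rack: bar 9 mm thick, 73 mm long between the wires, along the rack's y, 105 mm above its underside.
- rack_yellow_bar (a point): Middle of the handle's bar of the yellow rack: bar 9 mm thick, 73 mm long between the wires, along the rack's y, 105 mm above its underside.
- rack_red_bar (a point): Middle of the handle's bar of the red rack: bar 9 mm thick, 73 mm long between the wires, along the rack's y, 105 mm above its underside.
- rail_mid (a point): Middle of the 12 mm rail along the far side of the stand, 172 mm up, between posts at y -177 and 177 mm of the stand. From it four twin hooks reach towards the robot: each is two parallel prongs 7 mm thick, 52 mm apart along y, dipping 55 mm in front of the rail and ending 79 mm in front of it in tips turned up 20 mm above the axis of a hung bar.
- hook1 (a point): Hook 1 of 4 (1 leftmost, 92 mm apart): where the middle of a hung bar comes to rest, 170.5 mm above the bench, over the dip and midway between the two prongs (26 mm to either side along y, so fingers holding the bar's middle pass between them). Lower the bar on from above. Axes as the stand's; a rack may hang either way round.
- hook2 (a point): Hook 2 of 4 (1 leftmost, 92 mm apart): where the middle of a hung bar comes to rest, 170.5 mm above the bench, over the dip and midway between the two prongs (26 mm to either side along y, so fingers holding the bar's middle pass between them). Lower the bar on from above. Axes as the stand's; a rack may hang either way round.
- hook3 (a point): Hook 3 of 4 (1 leftmost, 92 mm apart): where the middle of a hung bar comes to rest, 170.5 mm above the bench, over the dip and midway between the two prongs (26 mm to either side along y, so fingers holding the bar's middle pass between them). Lower the bar on from above. Axes as the stand's; a rack may hang either way round.
- hook4 (a point): Hook 4 of 4 (1 leftmost, 92 mm apart): where the middle of a hung bar comes to rest, 170.5 mm above the bench, over the dip and midway between the two prongs (26 mm to either side along y, so fingers holding the bar's middle pass between them). Lower the bar on from above. Axes as the stand's; a rack may hang either way round.
- wash_bottle: White wash bottle, 64 mm across, 170 mm high; not to be disturbed. Origin: centre of its underside.
- stain_jar: Amber jar with black lid, 56 mm across, 85 mm high; not to be disturbed. Origin: centre of its underside.
- specimen_cup: Clear open cup, 60 mm across, 65 mm high; not to be disturbed. Origin: centre of its underside.
- timer: White lab timer, 60 by 65 by 22 mm; not to be disturbed. Origin: centre of its underside.
- slide_mailer: Green slide mailer box, 85 by 34 by 18 mm; not to be disturbed. Origin: centre of its underside.
- forceps: Steel forceps lying flat, 120 mm long; not to be disturbed. Origin: centre of their underside.

How it is judged:
By the outcome, as a careful person would: the job done as asked, in the order asked, and still so for the second after the job is handed in, with the robot touching nothing.
Of rack_blue, rack_green, rack_yellow, rack_red only 3 to 4 are there at a start; the rules pass over those that are not, and their reading is None.
At some moment in a run one of wedge, rack_blue, rack_green, rack_yellow, rack_red may be knocked a few centimetres aside while the robot is not near it.
It also fails if it takes over 210 s, if anything falls off the work surface, if the arm or the gripper's body presses on something with over 40 N, if the wrist force passes 120 N, or if a joint passes its speed limit or range.

## Working session

There is one attempt and no reset: what is moved stays moved. The work goes in short steps, each a Python script; the robot and the scene stay as the last script left them, time stands still between calls to the robot, and variables do not carry over. Pictures are saved under pics/ and viewed, about 12 in all and at most 16, crops included, and the job is handed in when it is done.

```bash
mkdir -p pics; cat > h.py <<'E'
from station import *
import numpy as np, cv2
def snap(cam,name=None,crop=None,scale=1):
    im=snapshot(cam)
    if name:
        o=im
        if crop: o=o[crop[0]:crop[1],crop[2]:crop[3]]
        if scale!=1:o=cv2.resize(o,None,fx=scale,fy=scale,interpolation=cv2.INTER_CUBIC)
        cv2.imwrite(f'pics/{name}.png',cv2.cvtColor(np.ascontiguousarray(o),cv2.COLOR_RGB2BGR))
    return im
def ray(cam,rc):
    c=calibration(cam);K=np.array(c["camera_matrix"]);T=np.array(c["extrinsics"])
    d=np.linalg.solve(K,[rc[1],rc[0],1.]);R=T[:3,:3]
    return -R.T@T[:3,3],R.T@d
def unproj(cam,rc,z):
    o,d=ray(cam,rc);return o+d*(z-o[2])/d[2]
def proj(cam,p):
    c=calibration(cam);T=np.array(c["extrinsics"]);q=np.array(c["camera_matrix"])@(T[:3,:3]@p+T[:3,3])
    return np.array([q[1]/q[2],q[0]/q[2]])
def tri(ra,rb):
    A=[];b=[]
    for o,d in (ra,rb):
        d=d/np.linalg.norm(d);P=np.eye(3)-np.outer(d,d);A.append(P);b.append(P@o)
    return np.linalg.lstsq(np.vstack(A),np.hstack(b),rcond=None)[0]
def pp(cam,n):
    r=pinpoint(cam,n);return (np.array(r[0]["location"]),r[0]["conf"]) if r else (None,0)
E
python3 - <<'E'
from h import *
s=get_state();print(s["time_s"],s["tcp_pos"],s["ee_rot"],s["finger_gap"])
try:print(grip_point_offset)
except Exception as e:print(e)
for c in("scene","top"):
    snap(c,c+"0")
    o,d=ray(c,(200,320));print(c,o,d)
Z=dict(stand=0,low_foot=.0,level_centre=.044,bubble=.044,wedge=0,rail_mid=.172,hook1=.1705,hook2=.1705,hook3=.1705,hook4=.1705,wash_bottle=0,stain_jar=0,specimen_cup=0,timer=0,slide_mailer=0,forceps=0)
for r in("blue","green","yellow","red"):Z[f"rack_{r}"]=0.;Z[f"rack_{r}_bar"]=.105
for n,z in Z.items():
    out=[]
    rs=[]
    for c in("scene","top"):
        p,cf=pp(c,n)
        if p is not None: out.append((c,round(cf,2),p.round(1).tolist(),unproj(c,p,z).round(3)[:2].tolist()));rs.append(ray(c,p))
    print(n,out,tri(*rs).round(3) if len(rs)==2 else "")
E
```

```text
0.0 [0.24813418 0.54566353 0.23044165] [ 2.11775946e-01  9.77317871e-01 -8.34098615e-04 -1.81710417e-04] 0.08536976301842925
0.0187
scene [0.91143701 0.57599058 1.14573139] [-0.34698264 -0.4655101  -0.81419763]
top [ 0.27412971 -0.02850411  1.31326808] [ 0.18253245  0.02936588 -0.98287198]
stand [('scene', 0.88, [196.6, 262.7], [0.554, -0.191]), ('top', 0.84, [186.3, 380.4], [0.567, -0.191])] [ 0.561 -0.187  0.013]
low_foot [('scene', 0.7, [305.4, 358.6], [0.542, 0.249])] 
level_centre [('scene', 0.72, [162.8, 272.3], [0.476, -0.252]), ('top', 0.96, [209.1, 397.2], [0.483, -0.238])] [ 0.482 -0.237  0.062]
bubble [] 
wedge [('scene', 0.93, [250.2, 341.1], [0.478, 0.094]), ('top', 0.54, [175.0, 235.9], [0.602, 0.298])] [0.556 0.218 0.255]
rail_mid [('scene', 0.88, [172.0, 231.6], [0.631, -0.193]), ('top', 0.76, [150.2, 390.9], [0.638, -0.202])] [ 0.634 -0.199  0.172]
hook1 [('scene', 0.95, [150.2, 239.5], [0.574, -0.249]), ('top', 0.93, [170.4, 439.1], [0.578, -0.342])] [ 0.57  -0.333  0.11 ]
hook2 [('scene', 0.95, [150.2, 239.5], [0.574, -0.249]), ('top', 0.93, [170.4, 439.1], [0.578,
[... 1394 characters left out ...]
[182.3, 244.6], [0.576, 0.267])] [ 0.577  0.269 -0.005]
rack_green_bar [('scene', 0.77, [302.2, 353.6], [0.58, 0.266]), ('top', 0.74, [171.3, 236.3], [0.587, 0.272])] [0.584 0.269 0.117]
rack_yellow [('scene', 0.73, [357.6, 390.3], [0.565, 0.398]), ('top', 0.91, [184.3, 204.4], [0.568, 0.404])] [0.567 0.4   0.009]
rack_yellow_bar [('scene', 0.6, [346.1, 394.2], [0.573, 0.401]), ('top', 0.67, [175.3, 193.8], [0.573, 0.405])] [0.573 0.402 0.109]
rack_red [('scene', 0.73, [287.5, 396.9], [0.429, 0.27]), ('top', 0.86, [224.7, 237.2], [0.432, 0.284])] [0.433 0.277 0.016]
rack_red_bar [('scene', 0.59, [268.1, 406.0], [0.42, 0.273]), ('top', 0.92, [218.9, 230.9], [0.437, 0.28])] [0.432 0.277 0.126]
```

View pics/scene0.png

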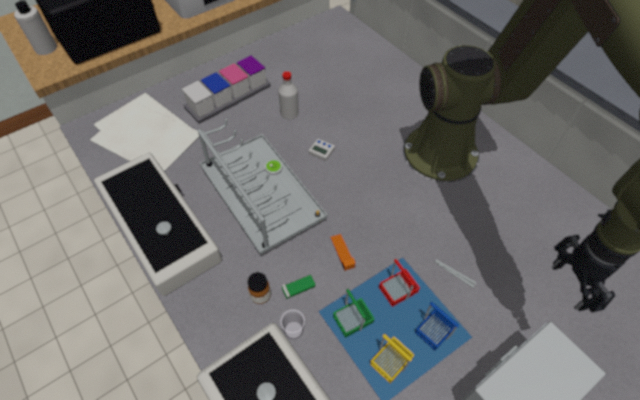

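View pics/top0.png

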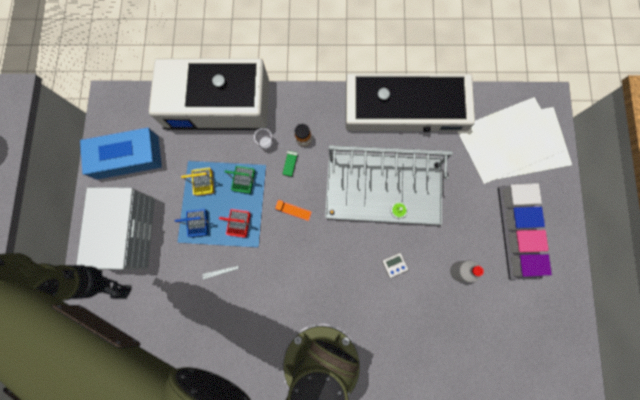

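The scene picture shows all 4 racks on the mat (rows 265–375, cols 335–460), and the wedge at (252,343) pointing towards the stand. In the top picture the wedge is at (210,293), the brass foot near (212,332) and the level at (210,399), with its bubble inside a green disc. Next I'll zoom in.

```bash
python3 - <<'E'
from h import *
im=np.mean([snap("top").astype(float) for _ in range(4)],0)
im2=np.mean([snap("scene").astype(float) for _ in range(4)],0)
np.save("top.npy",im);np.save("scene.npy",im2)
def crop(a,r0,r1,c0,c1,s):return cv2.resize(np.clip(a[r0:r1,c0:c1],0,255).astype(np.uint8),None,fx=s,fy=s,interpolation=cv2.INTER_CUBIC)
a=crop(im,138,233,270,460,4)
cv2.imwrite("pics/stand_t.png",a[:,:,::-1])
b=crop(im,158,248,178,268,4.4);c=crop(im2,258,378,330,460,3.08)
c=cv2.resize(c,(396,396));cv2.imwrite("pics/racks.png",np.hstack([b,c])[:,:,::-1])
E
```

```text
(no output)
```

View pics/stand_t.png

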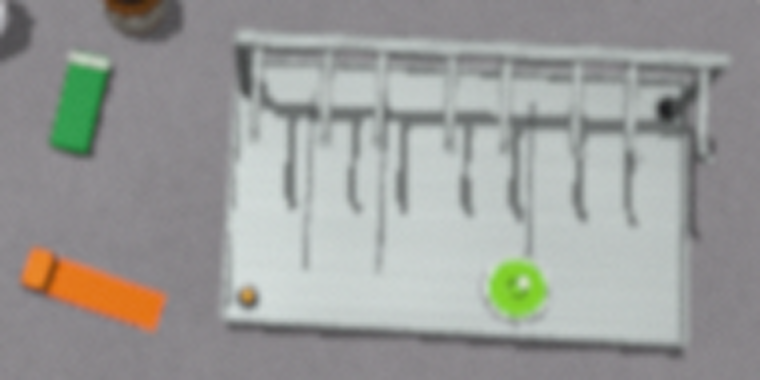

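View pics/racks.png

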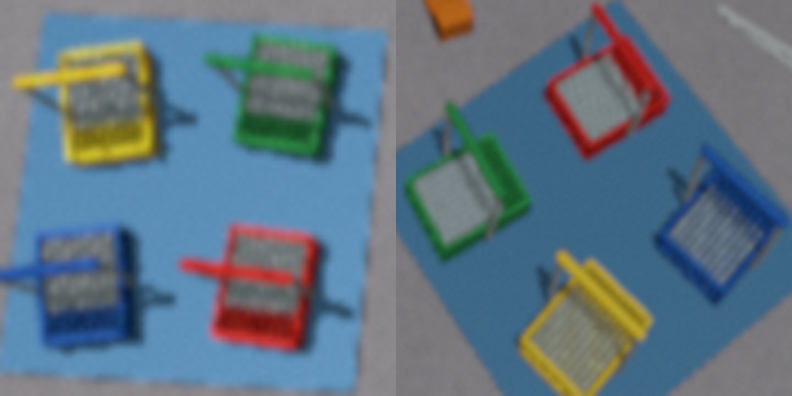

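The top crop shows the bubble at about crop (521,283), up and right of the level centre (518,289). The brass foot's head is at (248,296) and the wedge tip points right and slightly down. The rack bars show clearly in both views. I'll fit the poses of the racks, the wedge and the stand.

```bash
cat > fit.py <<'E'
from h import *
from scipy.optimize import minimize
S=4
def Rz(a):c,s=np.cos(a),np.sin(a);return np.array([[c,-s,0],[s,c,0],[0,0,1]])
def P(cam,pts):
    c=calibration(cam);T=np.array(c["extrinsics"]);q=np.array(c["camera_matrix"])@(T[:3,:3]@np.asarray(pts).T+T[:3,3:])
    return (q[:2]/q[2]).T
def box(x0,x1,y0,y1,z0,z1):return [[x,y,z] for x in(x0,x1) for y in(y0,y1) for z in(z0,z1)]
RACK=([box(-.042,.042,-.032,.032,0,.032)],[([0,-.041,.105],[0,.041,.105],.009),([0,-.0365,.02],[0,-.0365,.105],.004),([0,.0365,.02],[0,.0365,.105],.004)])
W=[[-.035,y,0] for y in(-.016,.016)]+[[-.035,y,.0137] for y in(-.016,.016)]+[[.06,y,z] for y in(-.016,.016) for z in(0,.001)]
WEDGE=([W,box(-.055,-.035,-.016,.016,0,.03)],[])
def render(cam,model,p,off,shape):
    m=np.zeros(shape,np.uint8);R=Rz(p[2]);t=np.array([p[0],p[1],0])
    f=lambda q:np.round(((P(cam,np.array(q)@R.T+t)-off+.5)*S)*16).astype(np.int32)
    for b in model[0]: cv2.fillConvexPoly(m,cv2.convexHull(f(b)),1,cv2.LINE_8,4)
    for a,b,d in model[1]:
        q=f([a,b]);cv2.line(m,q[0],q[1],1,max(1,int(round(d/.0031*S))),cv2.LINE_8,4)
    return m
def fit(model,masks,p0,yaws):
    """masks: {cam: bool mask}"""
    data=[]
    for cam,mk in masks.items():
        c=P(cam,[[p0[0],p0[1],.04]])[0].round();off=c-35
        x,y=off.astype(int)
        t=cv2.resize(mk[y:y+70,x:x+70].astype(np.float32),None,fx=S,fy=S,interpolation=cv2.INTER_LINEAR)
        data.append((cam,off,t))
    def cost(p):
        e=0
        for cam,off,t in data:
            m=cv2.GaussianBlur(render(cam,model,p,off,t.shape).astype(np.float32),(0,0),2);e+=np.abs(m-t).sum()/t.sum()
        return e
    best=None
    for y in yaws:
        s0=np.array([[*p0[:2],y]]*4);s0[1,0]+=.008;s0[2,1]+=.008;s0[3,2]+=.15
        r=minimize(cost,[*p0[:2],y],method="Nelder-Mead",options=dict(initial_simplex=s0,xatol=1e-4,fatol=1e-4,maxiter=200))
        if best is None or r.fun<best.fun:best=r
    return best.x,best.fun/len(data)
def sil(cam,name):
    r=silhouettes(cam,name);return (np.array(r[0]["pixels"]),r[0]["conf"]) if r else (None,0)
def locate(name,model,p0,yaws):
    ms={}
    for cam in("top","scene"):
        m,c=sil(cam,name)
        if m is None: continue
        ctr=np.argwhere(m).mean(0)[::-1]
        if c>.3 and np.linalg.norm(ctr-P(cam,[[*p0[:2],.02]])[0])<25: ms[cam]=m
    if not ms:return None
    x,f=fit(model,ms,p0,yaws);return x,f,list(ms)
E
python3 - <<'E'
from fit import *
snapshot("top");snapshot("scene")
for n,p in dict(rack_blue=(.433,.406),rack_green=(.577,.269),rack_yellow=(.567,.4),rack_red=(.433,.277)).items():
    r=locate(n,RACK,p,(-.3,0,.3));print(n,r and (r[0].round(4),round(np.degrees(r[0][2]),1),round(r[1],3),r[2]))
    for c in("top","scene"):
        print("   ",P(c,[[r[0][0],r[0][1],.105]]).round(1)[0][::-1],pp(c,n+"_bar")[0])
w0=unproj("top",(210,293.5),.01);print(w0)
r=locate("wedge",WEDGE,w0,(-1.9,-1.57,-1.3));print("wedge",r and (r[0].round(4),np.degrees(r[0][2]).round(1),round(r[1],3),r[2]))
for c in("top","scene"):
    for n in("hook1","rail_mid","level_centre","stand"):
        print(c,n,[(np.round(d["location"],1).tolist(),round(d["conf"],2)) for d in pinpoint(c,n)])
for px in((225,322),(687,348),(725,60),(238,36),(248,296),(518,289)):
    rc=(138+px[1]/4-.5*.75,270+px[0]/4-.375);print(px,unproj("top",rc,.026).round(4)[:2],unproj("top",rc,.042).round(4)[:2],unproj("top",rc,.172).round(4)[:2])
E
```

```text
rack_blue (array([0.4323, 0.413 , 0.0703]), np.float64(4.0), np.float64(0.19), ['top', 'scene'])
    [219.9 187.7] [216.4 186.3]
    [314.6 443.1] [315.  447.9]
rack_green (array([ 0.5801,  0.2698, -0.1666]), np.float64(-9.5), np.float64(0.135), ['top', 'scene'])
    [173.6 236.7] [173.6 237.7]
    [303.5 354.7] [302.8 352.4]
rack_yellow (array([0.5712, 0.4054, 0.1271]), np.float64(7.3), np.float64(0.107), ['top', 'scene'])
    [176.  193.6] [174.  194.4]
    [347.4 396.1] [348.2 394.2]
rack_red (array([ 0.4325,  0.2769, -0.1524]), np.float64(-8.7), np.float64(0.117), ['top', 'scene'])
    [220.3 231.7] [217.8 230.3]
    [272.  403.3] [268.2 404.2]
[0.48167279 0.09752094 0.01      ]
wedge (array([ 0.4803,  0.1011, -1.8797]), np.float64(-107.7), np.float64(0.122), ['top', 'scene'])
top hook1 [([168.1, 437.0], 0.86), ([167.9, 373.3], 0.78), ([166.4, 344.3], 0.61), ([169.2, 406.4], 0.61)]
top rail_mid [([149.0, 389.2], 0.74), ([167.5, 373.7], 0.34), ([222.9, 201.3], 0.24)]
top level_centre [([207.9, 398.2], 0.61), ([167.2, 374.0], 0.34)]
top stand [([187.1, 383.2], 0.89), ([166.9, 372.8], 0.67)]
scene hook1 [([175.3, 253.7], 0.85), ([151.6, 241.6], 0.75), ([134.1, 221.6], 0.7), ([201.6, 273.8], 0.6), ([289.5, 397.0], 0.59)]
scene rail_mid [([173.1, 231.2], 0.63), ([195.0, 262.2], 0.51)]
scene level_centre [([163.3, 270.9], 0.83)]
scene stand [([195.1, 263.2], 0.64)]
(225, 322) [ 0.4536 -0.01  ] [ 0.4514 -0.0102] [ 0.4332 -0.0121]
(687, 348) [ 0.4368 -0.3809] [ 0.4348 -0.3765] [ 0.4183 -0.3409]
(725, 60) [ 0.6778 -0.4229] [ 0.6728 -0.418 ] [ 0.632  -0.3782]
(238, 36) [ 0.696 -0.018] [ 0.6908 -0.0181] [ 0.6482 -0.0192]
(248, 296) [ 0.4751 -0.0285] [ 0.4726 -0.0285] [ 0.4523 -0.0285]
(518, 289) [ 0.4832 -0.2471] [ 0.4806 -0.2444] [ 0.4595 -0.2223]
```

```bash
cat > lvl.py <<'E'
from fit import *
def rect(im,cam,c,half=.035,n=280,z=.044):
    g=np.linspace(-half,half,n);X,Y=np.meshgrid(c[0]-g,c[1]-g,indexing="ij") # row down = -x, col right = -y
    q=P(cam,np.stack([X.ravel(),Y.ravel(),np.full(X.size,z)],1)).reshape(n,n,2).astype(np.float32)
    return cv2.remap(im.astype(np.float32),q[...,0],q[...,1],cv2.INTER_CUBIC)
def level(c=(.4806,-.2444),n=4,save=None,half=.035):
    res={};pics=[]
    for cam in("top","scene"):
        im=np.mean([snapshot(cam).astype(float) for _ in range(n)],0)
        r=rect(im,cam,c,half);mm=2*half*1e3/280
        sat=r[...,1]-r[...,2]; # green minus blue: high on face, low on bubble/metal
        m=(sat>.5*np.percentile(sat,95)).astype(np.uint8)
        k=max(cv2.findContours(m,cv2.RETR_EXTERNAL,cv2.CHAIN_APPROX_NONE)[0],key=cv2.contourArea)
        hull=cv2.convexHull(k);(ex,ey),(d1,d2),_=cv2.fitEllipse(hull)
        full=np.zeros_like(m);cv2.ellipse(full,(int(ex),int(ey)),(int(.36*d1),int(.36*d2)),0,0,360,1,-1)
        top=np.percentile(sat[full>0],70);w=np.clip(top-sat,0,None)*full
        # pale: blue channel raised
        wb=np.clip(r[...,2]-np.median(r[...,2][full>0])-8,0,None)*full
        yy,xx=np.mgrid[:280,:280];bx,by=(wb*xx).sum()/wb.sum(),(wb*yy).sum()/wb.sum()
        res[cam]=dict(centre=(c[0]-(ey-139.5)*mm/1e3,c[1]-(ex-139.5)*mm/1e3),dia=(d1*mm,d2*mm),bub=(-(by-ey)*mm,-(bx-ex)*mm),peak=wb.max())
        pics.append(np.clip(r,0,255).astype(np.uint8))
    if save: cv2.imwrite(f"pics/{save}.png",np.hstack(pics)[:,:,::-1])
    for k,v in res.items():print(k,{a:np.round(b,4 if a=="centre" else 2).tolist() for a,b in v.items()})
    return res
E
python3 -c "
from lvl import *
level(save='lvl0')"
```

```text
top {'centre': [0.4814, -0.2433], 'dia': [43.82, 44.36], 'bub': [4.49, -5.0], 'peak': 127.5999984741211}
scene {'centre': [0.4801, -0.2421], 'dia': [42.87, 43.18], 'bub': [3.8, -6.18], 'peak': 87.9800033569336}
```

View pics/lvl0.png

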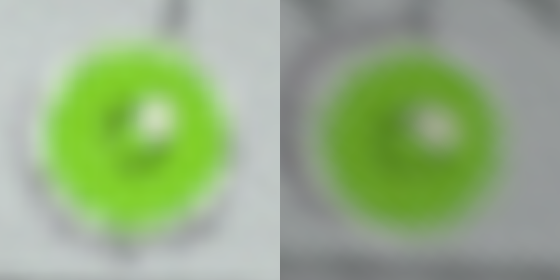

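The rectified level is clear in both views: the bubble is about 4.2 mm in +x and 5.5 mm in −y from the ring centre, so roughly 6.9 mm. That means a foot shortfall of about 4.7 mm and an insertion of about 27 mm. Next I grip the wedge.

```bash
cat >> h.py <<'E'
def q(phi,half=False):
    a=np.radians(phi)+(np.pi if half else 0);return [np.cos(a/2),np.sin(a/2),0,0]
def qbest(pos,phi):
    best=None
    for k in(0,1,-1):
        o=q(phi+180*k);j=ik(pos,o)
        if j is not None and (best is None or abs(j[5])<best[0]): best=(abs(j[5]),o)
    return best[1]
E
python3 - <<'E'
from fit import *
w=np.array([.4803,.1011]);ph=-107.7
d=np.array([np.cos(np.radians(ph)),np.sin(np.radians(ph))]);g=w-.045*d
o=qbest([*g,.1],ph);print(g,o,ik([*g,.1],o))
gripper_to(.06,40)
move_to([*g,.12],o)
line_to([*g,.004],feed=.1,force_limit=8)
print(get_state()["tcp_pos"])
gripper_to(.02,60)
s=get_state();print(s["tcp_pos"],s["finger_gap"],s["ft_force"],s["time_s"])
F=np.array([.473,-.030]);ph2=-92.6
d2=np.array([np.cos(np.radians(ph2)),np.sin(np.radians(ph2))])
# tip 18 mm short of the foot
g2=F-d2*(.018+.105);o2=qbest([*g2,.05],ph2)
z=s["tcp_pos"][2]
line_to([*s["tcp_pos"][:2],z+.006],feed=.05)
line_to([*g2,z+.006],ori=o2,feed=.08)
line_to([*g2,z],feed=.03,force_limit=10)
s=get_state();print(g2,s["tcp_pos"],s["ee_rot"],s["finger_gap"],s["ft_force"],s["time_s"])
im=np.hstack([snap("top")[160:260,240:380],snap("scene")[200:300,270:410]])
cv2.imwrite("pics/w1.png",cv2.resize(im,None,fx=2.8,fy=2.8,interpolation=cv2.INTER_CUBIC)[:,:,::-1])
E
```

```text
[0.49398149 0.14396977] [np.float64(0.5899012371043604), np.float64(-0.80747540548474), 0, 0] [ 0.28359229  0.24821875 -0.4500675   0.87251007  0.         -0.97828075]
[0.49458999 0.14413506 0.00458959]
[0.49475192 0.14419298 0.00473301] 0.03079832651784687 [ 0.12168828 -0.35763412  6.50311844] 8.925
[0.47857965 0.09287338] [0.47915448 0.09332553 0.00471786] [-6.90991473e-01  7.22862752e-01 -2.11894044e-04  4.26643300e-04] 0.03081506467723145 [-0.21563561 -0.40112703  5.42076941] 10.3083
```

View pics/w1.png

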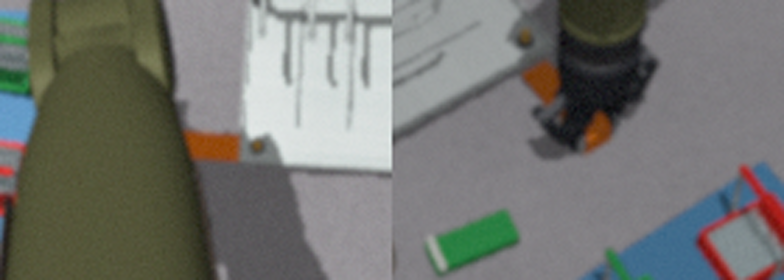

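The wedge is lined up, with its tip at the tray's left edge and level with the brass foot. Now I push in steps and check the bubble.

```bash
python3 - <<'E'
from lvl import *
ph2=-92.6;d2=np.array([np.cos(np.radians(ph2)),np.sin(np.radians(ph2))])
p=np.array(get_state()["tcp_pos"]);f0=np.array(get_state()["ft_force"])
for s in(.012,.018,.024,.030,.036,.040):
    q_=p.copy();q_[:2]+=d2*s
    st=line_to(q_,feed=.02,force_limit=30);S_=get_state();print(s,st,(np.array(S_["tcp_pos"])[:2]-p[:2])@d2,(np.array(S_["ft_force"])-f0).round(1))
    if st:break
wait(.6);level(n=2);print(get_state()["time_s"])
E
```

```text
0.012 False 0.011595635337412907 [ 0.6  5.4 -3.1]
0.018 False 0.015482316390498135 [ 1.2 12.4 -1.2]
0.024 False 0.021582275268169086 [ 1.7 10.9 -2.1]
0.03 False 0.027682037601841927 [ 1.3 10.4 -3.1]
0.036 False 0.03376136533159894 [ 2.2 11.4 -1.9]
0.04 False 0.037929797984070576 [ 1.4 10.8 -1.9]
top {'centre': [0.482, -0.2439], 'dia': [43.75, 44.0], 'bub': [0.88, -1.08], 'peak': 141.52999877929688}
scene {'centre': [0.4803, -0.2439], 'dia': [42.77, 43.0], 'bub': [0.19, -1.69], 'peak': 105.48999786376953}
14.0917
```

```bash
python3 - <<'E'
from lvl import *
ph2=-92.6;d2=np.array([np.cos(np.radians(ph2)),np.sin(np.radians(ph2))])
p=np.array(get_state()["tcp_pos"]);q_=p.copy();q_[:2]+=d2*.0085
line_to(q_,feed=.02,force_limit=30);p2=np.array(get_state()["tcp_pos"]);print((p2-p)[:2]@d2,get_state()["ft_force"])
wait(.5);level(n=2)
gripper_to(.05);p2=get_state()["tcp_pos"];line_to([p2[0],p2[1],.12],feed=.1)
wait(.5);level(n=4,save="lvl1");print(get_state()["time_s"])
snap("top");snap("scene");F=np.array([.473,-.03])
r=locate("wedge",WEDGE,F-d2*.033,(-1.6,));print("wedge",r)
E
```

```text
0.006497540244434415 [ 1.77505149 11.11714058  0.93261434]
top {'centre': [0.4822, -0.244], 'dia': [43.42, 43.81], 'bub': [0.1, -0.55], 'peak': 134.10000610351562}
scene {'centre': [0.4802, -0.2443], 'dia': [42.4, 43.03], 'bub': [-0.79, -0.45], 'peak': 90.26000213623047}
top {'centre': [0.4821, -0.244], 'dia': [43.42, 43.97], 'bub': [0.16, -0.58], 'peak': 134.88999938964844}
scene {'centre': [0.4802, -0.2442], 'dia': [42.28, 42.94], 'bub': [-0.82, -0.55], 'peak': 91.30000305175781}
17.7917
wedge (array([ 0.4732741 ,  0.0049606 , -1.60616614]), np.float64(0.4305054247379303), ['scene'])
```

The bubble is within about 0.7 mm of centre after release, and the stand moved less than 1 mm. Next I locate the hooks on the levelled stand.

```bash
python3 - <<'E'
from lvl import *
from scipy.optimize import least_squares
hd=[]
for k in range(3):
  for c in("top","scene"):
    snapshot(c)
    for d in pinpoint(c,"hook1"):
        u=unproj(c,d["location"],.1705)
        if .53<u[0]<.62 and -.40<u[1]<-.0: hd.append((c,d["conf"],*u[:2]))
    r=pinpoint(c,"rail_mid")
    print(c,"rail",[unproj(c,x["location"],.172).round(4)[:2].tolist() for x in r[:1]])
hd=np.array([(0 if a=="top" else 1,b,x,y) for a,b,x,y in hd])
a=np.radians(-2.6)
for h in hd[np.argsort(hd[:,3])]:print(h.round(4))
ys=np.array([.138,.046,-.046,-.138])
def pred(p,y):return np.array([p[0]-np.sin(p[2])*y,p[1]+np.cos(p[2])*y])
def res(p):
    o=[]
    for h in hd:
        y=ys[np.argmin(np.abs(ys-(h[3]-p[1])))];o+=list((pred(p,y)-h[2:4])*h[1]*1e3)
    return np.array(o)
for sel in("both","top","scene"):
    H=hd; hd=H if sel=="both" else H[H[:,0]==(sel=="scene")]
    r=least_squares(res,[.578,-.198,a],loss="soft_l1",f_scale=3,x_scale=[.01,.01,.05]);print(sel,r.x[:2],np.degrees(r.x[2]));hd=H
im=np.mean([snapshot("top").astype(float) for _ in range(4)],0)
im2=np.mean([snapshot("scene").astype(float) for _ in range(4)],0)
A=rect(im,"top",(.60,-.2),.2,n=400,z=.1705)[60:340];B=rect(im2,"scene",(.60,-.2),.2,n=400,z=.1705)[60:340]
cv2.imwrite("pics/hooks.png",cv2.resize(np.clip(np.vstack([A,B]),0,255).astype(np.uint8),None,fx=1.0,fy=1.0)[:,:,::-1])
cv2.imwrite("pics/hooks.png",np.clip(np.hstack([A,B]),0,255).astype(np.uint8)[:,:,::-1])
E
```

```text
top rail [[0.6442, -0.2051]]
scene rail [[0.6417, -0.1992]]
top rail [[0.6374, -0.204]]
scene rail [[0.6374, -0.1934]]
top rail [[0.6468, -0.1868]]
scene rail [[0.6353, -0.1814]]
[ 1.      0.78    0.58   -0.3439]
[ 0.      0.84    0.5786 -0.3386]
[ 1.      0.56    0.5852 -0.3347]
[ 0.      0.63    0.5746 -0.3332]
[ 0.      0.93    0.5837 -0.3324]
[ 1.      0.85    0.5794 -0.3223]
[ 0.      0.76    0.5809 -0.2528]
[ 1.      0.96    0.5781 -0.2515]
[ 0.      0.94    0.5903 -0.2504]
[ 0.      0.68    0.5866 -0.2463]
[ 1.      0.93    0.578  -0.2424]
[ 1.      0.77    0.5833 -0.2337]
[ 1.      0.68    0.5956 -0.154 ]
[ 0.      0.75    0.5905 -0.1529]
[ 0.      0.74    0.5874 -0.1528]
[ 1.      0.86    0.5936 -0.1517]
[ 0.      0.86    0.5892 -0.1505]
[ 1.      0.88    0.5929 -0.1453]
[ 0.      0.55    0.5941 -0.0687]
[ 0.      0.65    0.5972 -0.0678]
[ 0.      0.61    0.5931 -0.0631]
[ 1.      0.57    0.5881 -0.059 ]
[ 1.      0.89    0.588  -0.0554]
[ 1.      0.55    0.585  -0.0543]
both [ 0.58653538 -0.19817427] -2.688780681960274
top [ 0.58743951 -0.20037267] -2.9911929655222846
scene [ 0.58474276 -0.19567385] -2.0251173037102124
```

View pics/hooks.png

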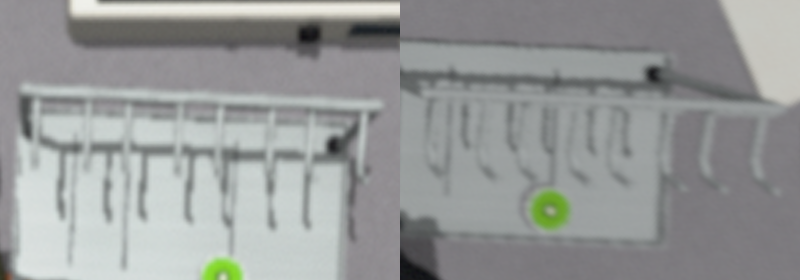

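In the top view (1 mm/px, plane of the hung bars) the prong pairs meet the rail at columns 36/88, 129/181, 221/273 and 313/365, which agrees with the hook fit. Next I re-measure green, pick it up and bring it in front of hook 4.

```bash
cat > rk.py <<'E'
from lvl import *
A=np.radians(-2.6)
def hook(i):
    y=.138-.092*(i-1);return np.array([.5862-np.sin(A)*y,-.198+np.cos(A)*y])
P0=dict(blue=(.4323,.413),green=(.5801,.2698),yellow=(.5712,.4054),red=(.4325,.2769))
def find(n,p0=None):
    snapshot("top");snapshot("scene")
    r=locate("rack_"+n,RACK,p0 or P0[n],(-.2,0,.2));pb=[]
    for c in("top","scene"):
        l,cf=pp(c,f"rack_{n}_bar")
        if l is not None and cf>.4: pb.append(unproj(c,l,.105)[:2])
    print(n,"fit",r and (r[0].round(4),round(float(r[1]),3),r[2]),"bar",np.round(pb,4).tolist());return r,pb
def pick(xy,yaw,TZ=.088):
    ph=np.degrees(yaw)-90;p=[*xy,.25]
    gripper_to(.045,40);move_to(p,q(ph))
    if line_to([*xy,TZ],feed=.12,force_limit=6):print("contact",get_state()["tcp_pos"])
    gripper_to(.0,60);s=get_state();print("gap",s["finger_gap"],s["tcp_pos"],s["time_s"])
    line_to([*xy,.215],feed=.1);s=get_state();print("lift",s["finger_gap"],s["ft_force"])
def prehang(i,dx=-.11,z=.188,lat=0):
    h=hook(i);ex=np.array([np.cos(A),np.sin(A)]);ey=np.array([-np.sin(A),np.cos(A)])
    g=h+ex*dx+ey*lat
    return [*g,z]
E
python3 - <<'E'
from rk import *
p=get_state()["tcp_pos"];line_to([p[0],p[1],.25],feed=.2)
r,pb=find("green")
xy=r[0][:2] if not pb else .5*r[0][:2]+.5*np.mean(pb,0)
print(xy);pick(xy,r[0][2])
line_to(prehang(4,z=.215),ori=q(-92.6),feed=.2)
line_to(prehang(4),feed=.1);wait(.3)
s=get_state();print(s["tcp_pos"],s["finger_gap"],s["time_s"])
im=np.hstack([snap("top")[130:250,330:470],snap("scene")[90:210,190:330]])
cv2.imwrite("pics/g1.png",cv2.resize(im,None,fx=2.8,fy=2.8,interpolation=cv2.INTER_CUBIC)[:,:,::-1])
E
```

```text
green fit (array([ 0.5782,  0.2687, -0.172 ]), 0.162, ['top', 'scene']) bar [[0.5816, 0.27], [0.5751, 0.2682]]
[0.57826608 0.26886717]
gap 0.007028540735403146 [0.57857239 0.26885833 0.08831555] 23.5167
lift 0.006777024054360629 [-0.82914476 -0.74646629 -1.47792266]
[ 0.4703917  -0.33110458  0.18861691] 0.0067612113452123175 28.85
```

View pics/g1.png

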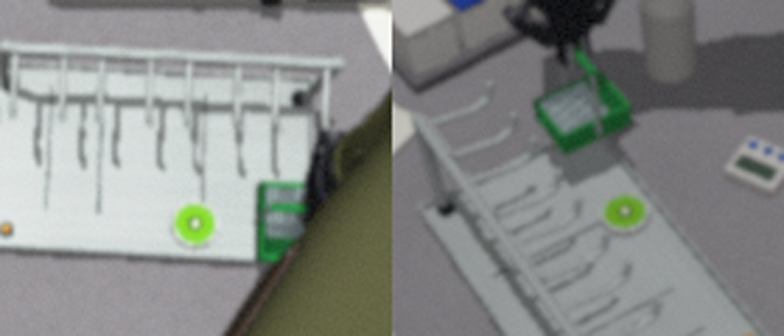

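The green rack is held level and in front of hook 4. I check its sideways offset against the pose the tool implies.

```bash
cat >> rk.py <<'E'
HSV={"green":(45,85),"blue":(100,125),"yellow":(18,35),"red":(-8,8)}
def heldfit(n,bz):
    """fit x,y,yaw of the held rack in the scene view from its frame only (z below bar)"""
    p=get_state()["tcp_pos"];dz=bz-.105
    M=([(np.array(RACK[0][0])+[0,0,dz]).tolist()],[])
    im=snapshot("scene");m,c=sil("scene","rack_"+n)
    # drop handle: keep pixels inside a dilated predicted frame hull
    off=np.zeros(2);t=np.array([p[0],p[1],0]);
    h=cv2.convexHull(np.round(P("scene",np.array(M[0][0])@Rz(A).T+t)).astype(np.int32))
    k=np.zeros(m.shape,np.uint8);cv2.fillConvexPoly(k,h,1);k=cv2.dilate(k,np.ones((7,7)))
    m=cv2.morphologyEx((m&(k>0)).astype(np.uint8),cv2.MORPH_OPEN,np.ones((5,5)))
    # lens: shift of window centre uses z=.04 so pass a p0 that projects near
    o,d=ray("scene",P("scene",[[p[0],p[1],dz+.016]])[0][::-1]);
    cost=lambda v:float(np.abs(cv2.GaussianBlur(render("scene",M,[v[0],v[1],A],C,(280,280)).astype(np.float32),(0,0),2)-T).sum()/T.sum())
    C=P("scene",[[p[0],p[1],dz+.016]])[0].round()-35;x,y=C.astype(int)
    T=cv2.resize(m[y:y+70,x:x+70].astype(np.float32),None,fx=S,fy=S)
    s0=np.array([p[:2]]*3,float);s0[1,0]+=.008;s0[2,1]+=.008
    r=minimize(cost,p[:2],method="Nelder-Mead",options=dict(initial_simplex=s0,xatol=1e-4,fatol=1e-4))
    e=r.x-np.array(p[:2]);print("held minus tcp",(e*1e3).round(1),"lat",round(1e3*float(e@[-np.sin(A),np.cos(A)]),1),"cost",round(r.fun,3),c);return e
E
python3 -c "
from rk import *
for k in range(3): heldfit('green',.205)"
```

```text
held minus tcp [-1.9 -3. ] lat -3.1 cost 0.107 0.88
held minus tcp [-2.7 -2.9] lat -3.0 cost 0.059 0.71
held minus tcp [-2.  -4.3] lat -4.4 cost 0.077 0.55
```

```bash
python3 - <<'E'
from rk import *
p=get_state()["tcp_pos"]
im=np.mean([snapshot("top").astype(float) for _ in range(3)],0)
hsv=cv2.cvtColor(im.astype(np.float32)/255,cv2.COLOR_RGB2HSV)
g=((hsv[...,0]>110)&(hsv[...,0]<170)&(hsv[...,1]>.45))
# left frame edge: sub-pixel from greenness profile rows of the frame
for r in range(196,224,4):
    row=(im[r,405:440,1]-im[r,405:440,0]);mx=row.max()
    i=np.argmax(row>.5*mx);f=i-1+(.5*mx-row[i-1])/(row[i]-row[i-1]) if i else 0
    u=unproj("top",(r,405+f),.132);e=u[:2]-np.array(p[:2]);print(r,round(405+f,2),u[:2].round(4),"lat of centre vs tcp mm",round(1e3*float(e@[-np.sin(A),np.cos(A)])-32,1),round(1e3*float(e@[np.cos(A),np.sin(A)]),1))
# prong columns near the rail in the rectified top view and along the prong rows
for x in(.635,.625,.615,.605):
    ys=np.linspace(-.02,-.4,761);qq=P("top",np.stack([np.full(761,x),ys,np.full(761,.172)],1)).astype(np.float32)
    v=cv2.remap(im.astype(np.float32),qq[None,:,0],qq[None,:,1],cv2.INTER_CUBIC)[0].mean(1)
    from scipy.signal import find_peaks
    v=cv2.GaussianBlur(v[None],(0,0),3)[0];k,_=find_peaks(v,prominence=6);print(x,(ys[k]*1e3).round(1))
E
```

```text
196 422.07 [ 0.5088 -0.2984] lat of centre vs tcp mm 2.2 37.2
200 421.52 [ 0.4966 -0.2963] lat of centre vs tcp mm 3.7 24.9
204 421.97 [ 0.4845 -0.2972] lat of centre vs tcp mm 2.3 12.9
208 405 [ 0.4719 -0.2466] lat of centre vs tcp mm 52.2 -2.0
212 405 [ 0.4598 -0.2463] lat of centre vs tcp mm 52.0 -14.1
216 421.66 [ 0.4484 -0.2951] lat of centre vs tcp mm 2.8 -23.3
220 421.65 [ 0.4364 -0.2946] lat of centre vs tcp mm 2.7 -35.2
0.635 [ -36.5  -88.5 -128.5 -181.  -221.5 -359.5]
0.625 [ -36.5  -75.   -87.5 -128.  -180.  -193.  -220.  -272.  -312.  -364.5]
0.615 [ -72.  -116.  -139.5 -189.  -219.5 -252.  -312.  -348.  -364. ]
0.605 [ -35.5  -58.5 -108.  -139.5 -189.5 -230.5 -282.5 -312.5 -363. ]
```

```bash
python3 - <<'E'
from rk import *
line_to(prehang(4,dx=-.042,z=.190),feed=.1);wait(.3)
p=get_state()["tcp_pos"];print(p)
t=np.mean([snapshot("top").astype(float) for _ in range(4)],0);s=np.mean([snapshot("scene").astype(float) for _ in range(4)],0)
c1=P("top",[[.58,-.336,.17]])[0].astype(int);c2=P("scene",[[.57,-.33,.17]])[0].astype(int);print(c1,c2)
cr=lambda a,c:cv2.resize(np.clip(a[c[1]-30:c[1]+30,c[0]-27:c[0]+23],0,255).astype(np.uint8),None,fx=8,fy=8,interpolation=cv2.INTER_CUBIC)
cv2.imwrite("pics/g2.png",np.hstack([cr(t,c1),cr(s,c2)])[:,:,::-1])
E
```

```text
[ 0.5376475  -0.33403945  0.19019696]
[437 169] [225 132]
```

View pics/g2.png

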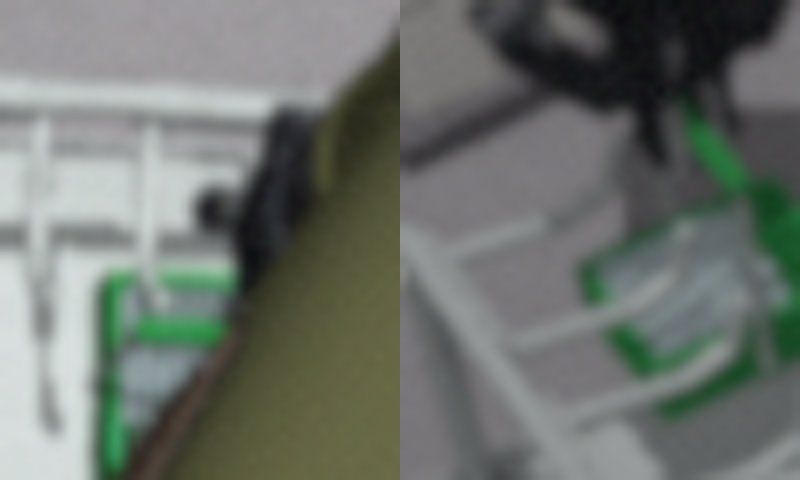

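```bash
python3 - <<'E'
from rk import *
h=hook(4);ex=np.array([np.cos(A),np.sin(A)]);ey=np.array([-np.sin(A),np.cos(A)]);p=np.array(get_state()["tcp_pos"])
obs={"top":((429.6,176.1),(426.1,179.8)),"scene":((233.2,130.3),(240.1,125.1))}
for c,(t,b) in obs.items():
    for nm,px,base,z in(("tip",t,h,.1905),("barend",b,p[:2],p[2]+.0167)):
        u=unproj(c,px[::-1],z)[:2]-base;print(c,nm,"x,lat mm",(1e3*u@np.array([ex,ey]).T).round(1))
E
```

```text
top tip x,lat mm [-25.6  26.2]
top barend x,lat mm [ 0.9 39.8]
scene tip x,lat mm [-24.1  29.2]
scene barend x,lat mm [-1.9 37.5]
```

The bar ends and prong tips agree with the prediction to 1–3 mm, within the ±5 mm clearance. I'll hang it, with a force guard.

```bash
cat >> rk.py <<'E'
def hang(i,dx=0):
    if line_to(prehang(i,dx=dx,z=.190),feed=.06,force_limit=4): print("BLOCKED",get_state()["tcp_pos"],get_state()["ft_force"]);return False
    st=line_to(prehang(i,dx=dx,z=.149),feed=.03,force_limit=3);s=get_state();print("lowered",st,s["tcp_pos"],s["ft_force"]);return True
def release(i,dx=0):
    gripper_to(.026);p=get_state()["tcp_pos"];line_to([p[0],p[1],.26],feed=.1);print("released",get_state()["ft_force"],get_state()["time_s"])
E
python3 - <<'E'
from rk import *
print(hang(4))
E
```

```text
lowered True [ 0.58005323 -0.33583511  0.1494555 ] [-0.23519989  0.28183441  4.84144936]
True
```

```bash
python3 - <<'E'
from rk import *
release(4)
p=get_state()["tcp_pos"];move_to([.45,.05,.28],q(-92.6));wait(.3)
level(n=2)
im=np.hstack([snap("top")[130:240,350:460],snap("scene")[90:200,180:290]])
cv2.imwrite("pics/g3.png",cv2.resize(im,None,fx=3.6,fy=3.6,interpolation=cv2.INTER_CUBIC)[:,:,::-1])
for n in("red","yellow","blue"):find(n)
snapshot("scene");r,_=sil("scene","wedge");print(get_state()["time_s"])
E
```

```text
released [ 0.35794957  0.47463433 -0.28930577] 34.6583
top {'centre': [0.4822, -0.244], 'dia': [43.38, 43.89], 'bub': [0.09, -0.49], 'peak': 133.10000610351562}
scene {'centre': [0.4802, -0.2443], 'dia': [42.41, 42.85], 'bub': [-0.85, -0.46], 'peak': 89.0}
red fit (array([ 0.4329,  0.2778, -0.1452]), 0.149, ['top', 'scene']) bar [[0.4319, 0.2852], [0.4263, 0.2715]]
yellow fit (array([0.5711, 0.4058, 0.1583]), 0.111, ['top', 'scene']) bar [[0.5756, 0.4055], [0.5743, 0.4065]]
blue fit (array([0.4329, 0.4127, 0.0838]), 0.142, ['top', 'scene']) bar [[0.2782, 0.312], [0.4292, 0.4119]]
37.7667
```

View pics/g3.png

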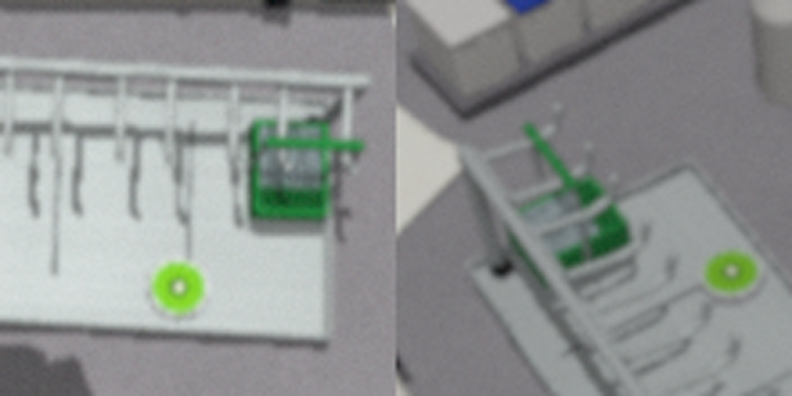

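Green hangs squarely across both prongs of hook 4 (bar cols 270–360 against prongs at 285/348), and the bubble is still centred. Red goes to hook 3.

```bash
cat >> rk.py <<'E'
def doit(n,i):
    r,pb=find(n);pb=[b for b in pb if np.linalg.norm(b-r[0][:2])<.012]
    xy=.5*r[0][:2]+.5*np.mean(pb,0) if pb else r[0][:2]
    print("grasp at",xy.round(4));pick(xy,r[0][2])
    s=get_state()
    if s["finger_gap"]<.004 or s["ft_force"][2]>-.9:print("NO GRASP");return
    line_to(prehang(i,z=.215),ori=q(-92.6),feed=.2)
    line_to(prehang(i,z=.19),feed=.1);wait(.2);heldfit(n,.207)
    if hang(i):
        release(i);move_to([.45,.05,.28],q(-92.6))
        snapshot("top");snapshot("scene")
        for c in("top","scene"):
            l,cf=pp(c,f"rack_{n}_bar")
            if l is not None:
                e=unproj(c,l,.1705)[:2]-hook(i);print(c,"bar-hook mm",(1e3*e).round(1),round(cf,2))
        level(n=1)
E
python3 -c "
from rk import *
doit('red',3)"
```

```text
red fit (array([ 0.43  ,  0.2768, -0.0988]), 0.088, ['scene']) bar [[0.4409, 0.2818], [0.4268, 0.2724]]
grasp at [0.4319 0.277 ]
gap 0.006937933816740038 [0.43227154 0.27724669 0.08827857] 41.2417
lift 0.006545317025295656 [-0.68421526  0.7391185  -2.98731713]
held minus tcp [0. 0.] lat 0.0 cost inf 0.67
lowered True [ 0.58402752 -0.24389001  0.14946604] [-0.32468124 -0.50291502  5.49067323]
released [-0.60861803  0.42598097  0.49958698] 50.9667
top bar-hook mm [1.5 7.7] 0.87
scene bar-hook mm [-3.6 -1.2] 0.59
top {'centre': [0.4821, -0.244], 'dia': [43.39, 43.9], 'bub': [0.1, -0.41], 'peak': 131.6300048828125}
scene {'centre': [0.4802, -0.2442], 'dia': [42.43, 42.94], 'bub': [-0.85, -0.61], 'peak': 89.37000274658203}rk.py:36: RuntimeWarning: divide by zero encountered in scalar divide
  cost=lambda v:float(np.abs(cv2.GaussianBlur(render("scene",M,[v[0],v[1],A],C,(280,280)).astype(np.float32),(0,0),2)-T).sum()/T.sum())
  np.max(np.abs(fsim[0] - fsim[1:])) <= fatol):
```

```bash
python3 - <<'E'
from rk import *
im=np.hstack([snap("top")[130:240,350:460],snap("scene")[90:200,180:290]])
cv2.imwrite("pics/r3.png",cv2.resize(im,None,fx=3.6,fy=3.6,interpolation=cv2.INTER_CUBIC)[:,:,::-1])
E
```

```text
(no output)
```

View pics/r3.png

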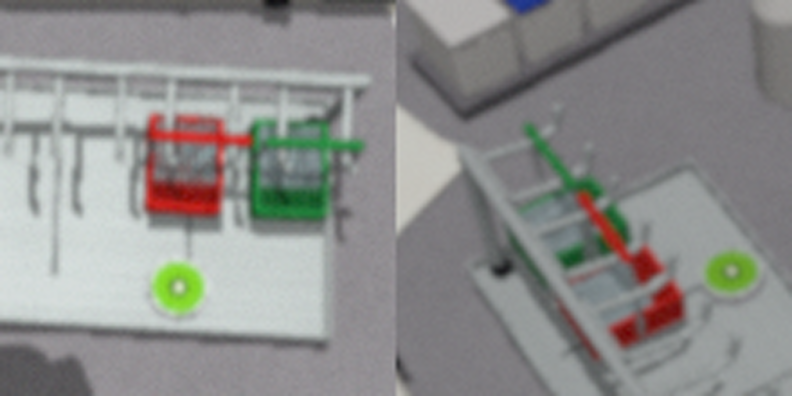

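Red is hung well on hook 3 (bar cols 157–250 across prongs at 172/234). Yellow goes to hook 2.

```bash
sed -i 's/;heldfit(n,.207)//' rk.py; python3 -c "
from rk import *
doit('yellow',2)"
```

```text
yellow fit (array([0.5706, 0.4057, 0.1406]), 0.107, ['top', 'scene']) bar [[0.5746, 0.4115], [0.5685, 0.401]]
grasp at [0.5711 0.4059]
gap 0.007358277853037857 [0.57161513 0.40607144 0.08850505] 56.5583
lift 0.00670435821883484 [-0.24184524 -0.16480102 -3.82498794]
lowered True [ 0.58817116 -0.15200061  0.14966594] [ 0.02642904 -0.10138226  6.00487016]
released [-0.54935338  0.01088076 -0.36012338] 66.3583
top bar-hook mm [-3.6 -2.8] 0.95
scene bar-hook mm [ 59.1 -45.6] 0.62
top {'centre': [0.4823, -0.2446], 'dia': [43.47, 43.67], 'bub': [0.25, -0.22], 'peak': 138.60000610351562}
scene {'centre': [0.4804, -0.2446], 'dia': [42.36, 42.96], 'bub': [-0.57, -0.5], 'peak': 96.06999969482422}
```

```bash
python3 - <<'E'
from rk import *
move_to([.45,-.05,.3],q(-92.6))
doit('blue',1)
move_to([.40,.25,.35],q(-92.6));wait(.3);level(n=3,save="lvl2")
im=np.hstack([snap("top")[130:240,320:460],snap("scene")[90:260,190:330][20:130]])
cv2.imwrite("pics/b3.png",cv2.resize(im,None,fx=2.85,fy=2.85,interpolation=cv2.INTER_CUBIC)[:,:,::-1])
snap("scene","s_all",crop=(80,400,160,500),scale=1.8)
E
```

```text
blue fit (array([0.431 , 0.4127, 0.1289]), 0.122, ['top', 'scene']) bar [[0.4393, 0.4216], [0.4296, 0.4171]]
grasp at [0.4303 0.4149]
gap 0.006851878314125636 [0.43084743 0.41521463 0.08853007] 72.3833
lift 0.0072169282646256 [ 0.76340724  0.31755574 -2.69822276]
lowered True [ 0.5923741  -0.06010526  0.14901937] [0.54386883 0.21616816 4.62055903]
released [ 0.59120194 -0.33331493 -0.37443487] 81.8417
top bar-hook mm [ 9.  -7.7] 0.97
scene bar-hook mm [   0.4 -273.5] 0.31
top {'centre': [0.4823, -0.2446], 'dia': [43.42, 43.73], 'bub': [0.27, -0.14], 'peak': 137.8800048828125}
scene {'centre': [0.4803, -0.2445], 'dia': [42.44, 43.02], 'bub': [-0.56, -0.68], 'peak': 96.62000274658203}
top {'centre': [0.4823, -0.2446], 'dia': [43.32, 43.65], 'bub': [0.25, -0.18], 'peak': 143.72000122070312}
scene {'centre': [0.4804, -0.2446], 'dia': [42.47, 43.0], 'bub': [-0.6, -0.54], 'peak': 94.79000091552734}
```

View pics/b3.png

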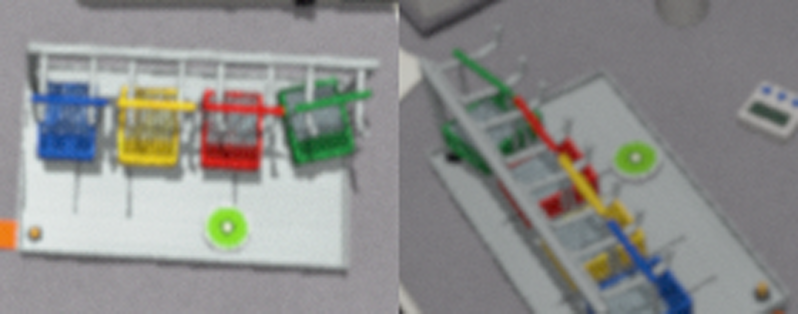

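View pics/s_all.png

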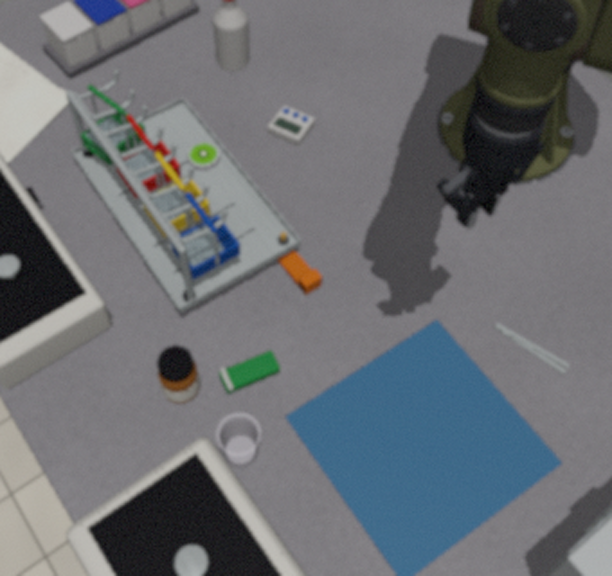

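Blue, yellow and red hang straight. Green, on hook 4, has been knocked askew since it was hung: its bar is turned about 13° and its left end touches red's bar end. I'll measure it and then mend it.

```bash
python3 - <<'E'
from rk import *
im=np.mean([snapshot("top").astype(float) for _ in range(4)],0)
r=rect(im,"top",(.58,-.33),.06,n=360,z=.172)
g=(r[...,1]-np.maximum(r[...,0],r[...,2]))
cv2.imwrite("pics/green.png",np.hstack([np.clip(r,0,255),np.repeat(np.clip(g*3,0,255)[...,None],3,2)]).astype(np.uint8)[:,:,::-1])
for px in((449.5,162.6),(419.0,171.4)):print(unproj("top",px[::-1],.172)[:2].round(4))
print("scene",unproj("scene",(128.0,209.8),.172)[:2].round(4),unproj("scene",(144.2,232.3),.172)[:2].round(4),hook(4))
for c in("top","scene"):
    if c=="scene":snapshot(c)
    l,cf=pp(c,"rack_green_bar");print(c,l,cf,unproj(c,l,.1705)[:2].round(4) if l is not None else "")
print(get_state()["time_s"])
E
```

```text
[ 0.6015 -0.3727]
[ 0.5741 -0.2829]
scene [ 0.5994 -0.37  ] [ 0.5793 -0.2782] [ 0.57993991 -0.33585794]
top [167.  435.2] 0.76 [ 0.5882 -0.3309]
scene [133.5 218. ] 0.78 [ 0.5907 -0.3387]
84.8667
```

View pics/green.png

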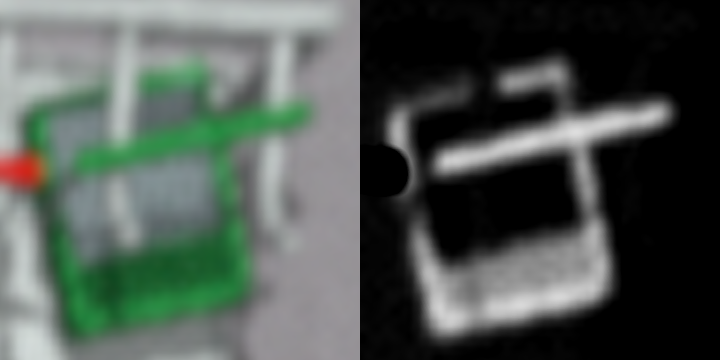

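Green's bar is 82 mm long in the mask, centred near (0.593, −0.335), turned 14° and riding about 13 mm up the rail side of the prongs. So I regrip it at its own angle, lift it a little, turn it straight and set it back in the dip.

```bash
python3 - <<'E'
from rk import *
c=[.5925,-.335];ph=-78.8
gripper_to(.025,30)
move_to([c[0],c[1],.27],q(ph))
if line_to([*c,.158],feed=.06,force_limit=4):print("contact",get_state()["tcp_pos"],get_state()["ft_force"])
else:
    gripper_to(0,30);s=get_state();print("gap",s["finger_gap"],s["ft_force"])
    if line_to([*c,.172],feed=.04,force_limit=8):print("lift blocked")
    s=get_state();print("lift",s["tcp_pos"],s["finger_gap"],s["ft_force"])
    h=prehang(4,z=.174)
    h=prehang(4,dx=0,z=.174)
    print("blocked" if line_to(h,ori=q(-92.6),feed=.03,force_limit=6) else "turned",get_state()["ft_force"])
    line_to(prehang(4,dx=0,z=.149),feed=.03,force_limit=3);s=get_state();print("low",s["tcp_pos"],s["ft_force"])
    gripper_to(.026);p=s["tcp_pos"];line_to([p[0],p[1],.27],feed=.1)
    move_to([.40,.25,.35],q(-92.6));wait(.3);level(n=3,save="lvl3")
    t=np.mean([snapshot("top").astype(float) for _ in range(4)],0)
    a=rect(t,"top",(.56,-.2),.2,n=560,z=.172)
    im=cv2.resize(snapshot("scene")[90:240,160:300],None,fx=1.6,fy=1.6,interpolation=cv2.INTER_CUBIC)
    a=np.clip(a[60:500],0,255).astype(np.uint8);b=np.zeros((440,224,3),np.uint8);b[:240]=im
    cv2.imwrite("pics/fin.png",np.hstack([a,b])[:,:,::-1])
print(get_state()["time_s"])
E
```

```text
gap 0.007717813562235657 [-0.692565   -0.10250628  1.16989472]
lift [ 0.59265717 -0.33508249  0.17225968] 0.007973132542655924 [-0.42218364 -0.27245919 -2.48518423]
turned [ 0.25375382  0.10051095 -1.59145079]
low [ 0.57986722 -0.33582091  0.15648223] [ 1.24355702 -0.66132465  3.53528824]
top {'centre': [0.4823, -0.2446], 'dia': [43.3, 43.64], 'bub': [0.27, -0.13], 'peak': 144.00999450683594}
scene {'centre': [0.4804, -0.2446], 'dia': [42.49, 42.92], 'bub': [-0.62, -0.55], 'peak': 94.4000015258789}
95.9333
```

```bash
ls -la pics/fin.png
```

```text
-rw-r--r-- 1 agent agent 332090 Dec  4 22:45 pics/fin.png
```

View pics/fin.png

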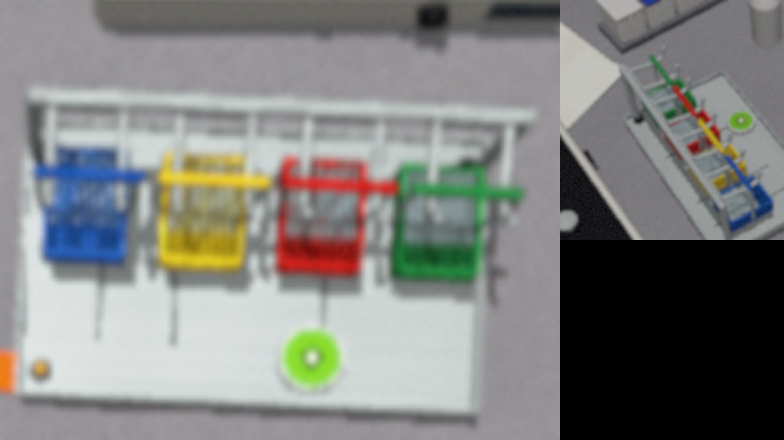

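All four bars now lie straight across their own prong pairs, with a gap between neighbours. The bubble is centred and the arm is clear, so I'm handing in.

```bash
python3 -c "
from h import *
print(sign_off(),get_state()['time_s'])"
```

```text
the job is handed in; nothing more can be done
the job is handed in; nothing more can be done
```

I pushed the orange wedge under the brass foot from the left until the bubble was centred, then hung all four racks. From hook 1 to hook 4 they are blue, yellow, red and green. I handed in at about 96 s of the 210 s allowed.

- **Green rack:** I found it skewed by about 14° on hook 4 after blue was hung; either it was knocked or I disturbed it. I regripped it, straightened it and set it back in the dip.
- **Bubble:** the last check put it 0.3 mm (top camera) and 0.8 mm (scene camera) off centre. It has to be within 2.5 mm.
- **Racks:** in the final picture all four bars lie across both prongs of their own hooks. The red and green bars are about 5 mm apart.
- **Stand:** the level's centre moved about 1 mm in all, partly from the levelling itself.
- **Other things on the bench:** I saw nothing disturbed among those in the last wide picture. I did not measure them.
- **Checks that disagreed:** several network readings of the hung bars were off by 8 mm or more. I trusted the pictures instead, which showed those bars seated. The two cameras also differed by up to 5 mm on where green's bar sat relative to hook 4, but it seated without trouble. The fit for the wedge after release was poor, so I relied on the bubble and the picture there.

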